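Find the clamp-release notch by touch and press its key

ROBOT

A 7-joint arm with a two-finger parallel gripper is mounted at the origin on the work surface. World frame = base frame: x ahead of the robot, y to its left, z up, the work surface at z = 0. Lengths are in m, angles in rad, forces in N, time in s.
With the tool pointing down it reaches from about 0.4 to 0.85 m from the base axis. Payload 10.4 kg.
Tool frame: the origin (TCP) lies between the finger pads; the fingertips stand r.nose_length ahead of it and the grasp point (between the pads) lies 6 mm ahead of it (r.nose_length is the distance from the TCP to the fingertips, in m); z points along the fingers, x is the direction in which the jaws open and shut, and the axes are right-handed (so a half turn about z gives the same grasp; the last joint's range is limited). The gripper opens to 87 mm and grips with 3 to 60 N. Pads are 19 mm wide; open, the fingers measure 117 mm over their backs; the gripper's body (75 mm by 190 mm) begins 51 mm behind the grasp point.
Start: joints at [-1.235, 0.332, -0.065, 1.46, 0.022, 1.35, -0.088], TCP at [0.219, 0.585, 0.208] pointing down, gripper open.
Joint ranges: [-2.6, 2.6], [-0.5, 2.12], [-1.47, 1.34], [0.16, 2.42], [-1.27, 4.41], [0.06, 2.06], [-2.6, 2.6]. Speed limits (rad/s): [2.22, 2.22, 2.79, 2.79, 3.14, 3.14, 3.14].

INTERFACE

Orientations are given as a unit quaternion [x, y, z, w].
In Python, from bench import r gives the robot as it stands. The module is installed in compiled form; this text tells all that it offers.
- The arm moves only by the shell command python3 -m creep 'ROWS' [OPENING] [FORCE]. ROWS is JSON, a list of rows, each an object of numbers: "x", "y", "z": the shift along the world's x, y, z in m; "spin": the turn about the world's z in degrees. In form: [{"x": .., "y": .., "z": .., "spin": ..}, ...]. A call has 1 to 12 rows; each row is the pose to reach, as a shift and turn from the pose commanded when the call began; what a row does not reach only later rows make up. A row lasts 1/8 s, in which the tool goes at most 62.5 mm and 10.7 degrees, less where a joint would pass 70% of its speed; a pose out of reach is approached as far as the arm can. A call with a gripper value outside its range is refused whole. OPENING is the finger opening in m, from 0 to 0.087, set as the call begins (- or left out, the last holds). The fingers move at their own pace and stop on an object; FORCE is the grip in N (left out, the last holds). Time passes only in rows, so rows that repeat a pose let the fingers close. It gives the time, the measured TCP pose, the force and the opening at its end, in the units of the state.
- r.read_state(): the state, without advancing time (a new reading comes with each control period).
- r.camera(name): name is "scene" or "top" or "wrist"; returns a dict with "pixels" (420x560x3 uint8, blue, green, red), "z_map" (420x560 float32, m along the optical axis (not along the pixel's ray), 0 where there is no reading), "K" (3x3 intrinsics, pixels), "R" (3x3) and "t" (3): a world point X has camera coordinates R X + t. Camera axes: x right, y down, z forward; pixel columns grow to the right and rows downward; lengths in m; the calibration is good to about 2 mm. A picture is of the moment at which its call begins.
- r.close_job(): hands the job in, once; it reports no verdict.
The state is a dict: "time": time; "joint_positions": joint angles; "joint_vel": joint speeds; "joint_torque": joint torques, N m; "ee_pos": TCP position; "eef_rot": TCP orientation; "ft_force": force on the tool from outside, world axes, zero at the start; "torque": the same for the moment, N m; "width": finger opening in m.
Only numpy, scipy, OpenCV 4.12 (cv2) and the standard library are available. Lean on these libraries where they do the work, as an engineer would, in place of code of your own. Each camera call takes 0.05 s, during which the arm holds its last target. There are 200 camera calls.

TASK

Release the glass of the measuring stage: set a shut fingertip on top of the raised edge strip on the robot's side, close to either end of its exposed length, and run it along towards the middle to find the one notch wide enough for a fingertip (the narrow slots are not it). Press the key inside that notch fully down, then take the hand away. Do not touch the glass, and leave the loose parts on it and beside the stage where they are.

Things in the scene. Friction and masses are not known exactly. Their poses are not given: they have to be found in the camera images.
- stage: Fixed black measuring stage, 480 mm long in y, 345 mm in x. Origin: on the table, under the middle of the exposed part of the raised edge strip along its side next to the robot. x points away from the robot, across to the glass; y runs along the strip; z up. Behind the strip (x 20 to 65 mm) a frame 55 mm high, then the glass. Black end caps 70 mm high, at y = 130 to 245 mm either side, hide the strip's ends.
- edge_mid (a point): Middle of the exposed strip's flat top, 60 mm above the table, axes as the stage's. Strip: bare aluminium, rigid, fixed, 40 mm wide (x -20 to 20 mm), exposed from y -130 to 130 mm. Its one wide notch, 38 mm long in y, is cut through the full width, open to the robot. The notch's centre is anywhere in y = -45 to 45 mm, not reported: feel or look for it.
- frame_top (a point): Point on the frame's top right behind the strip, x = 42 mm, y = 0, 55 mm above the table. Narrow slots: besides the wide notch, two slots 10 mm long in y and 6 mm deep cross the strip, 65 mm to either side of the notch's centre (an end cap may hide one). A shut fingertip rides over them; they hold no key.
- key (a joint): Travel of the release key in the wide notch (dark steel, flat top 34 x 34 mm, centred in the notch at stage x = 0). 0: its top is 12 mm below the strip's top (48 mm above the table); 0.008 m: fully down, 20 mm below. It goes straight down against a steady resistance of about 5 to 6 N, has no spring and stays where it is left. It drives the clamp.
- clamp (a joint): Travel of the steel glass clamp (a bar 220 mm long along y at stage x = 52 mm, top 63.5 mm above the table, with two short pads over the front edge of the glass). It draws back towards the robot by the same amount as the key goes down, 0 to 0.008 m. Not to be pushed by hand.
- glass: Fixed glass plate in the stage, 215 x 340 mm, top 52 mm above the table; not to be touched. Its frame is that of stage.
- fitting: Loose brass fitting standing on the glass, 26 mm diameter, 30 mm high; origin in the centre of its underside. Leave alone.
- gauge_block: Loose steel block lying on the glass, 30 x 70 x 20 mm; origin in the centre of its underside. Leave alone.
- lens_ring: Loose black ring on the table, 64 mm diameter, 20 mm high; origin in the centre of its underside. Leave alone.
- driver: Loose screwdriver, about 200 mm long, lying on the table to the left of the stage. Leave alone.

How it is judged:
On the way, in this order (a step that is already met when the one before it is completed fails the run):
1. a fingertip touches the strip close to either end of its exposed length (90 to 130 mm from its middle), the key not yet pressed (contact force between the fingers and anything else above 0.3 N and value of joint key below 0.002 m and x of the grasp point in the frame of stage between -0.035 and 0.035 m and (y of the grasp point in the frame of stage between 0.09 and 0.13 m or y of the grasp point in the frame of stage between -0.13 and -0.09 m)), for 0.05 s.
2. the fingertip, run along towards the middle, touches the strip 52 to 80 mm from its middle, the key not yet pressed (contact force between the fingers and anything else above 0.3 N and value of joint key below 0.002 m and x of the grasp point in the frame of stage between -0.035 and 0.035 m and (y of the grasp point in the frame of stage between 0.052 and 0.08 m or y of the grasp point in the frame of stage between -0.08 and -0.052 m)), for 0.02 s.
3. the fingers press the key in the notch down, to within 1.5 mm of its full 8 mm travel (value of joint key above 0.0065 m and contact force between the fingers and anything else above 0.3 N and x of the grasp point in the frame of stage between -0.035 and 0.035 m), for 0.05 s.
At the end, for the whole second after the job is handed in: The key is down at least 6.5 mm of its 8 mm and the clamp drawn back at least 6 mm, with the hand away (value of joint key above 0.0065 m and value of joint clamp above 0.006 m); the robot touches nothing.
It fails at once if the glass is touched (contact force between any of the fingers, the arm and glass above 0.5 N).
It fails at once if a loose part is moved by more than 10 mm or lifted (distance of any of fitting, gauge_block, lens_ring, driver from where it was at the start of the episode above 0.01 m).
It also fails if it takes over 56 s, if anything falls off the work surface, if the arm or the gripper's body presses on something with over 40 N, if the wrist force passes 120 N, or if a joint passes its speed limit or range.

## Working session

There is one attempt and no reset: what is moved stays moved. The work goes in short steps, Python scripts to look and compute and a shell command to move; the robot and the scene stay as the last step left them, time stands still between calls to the robot, and variables do not carry over. Pictures are saved under pics/ and viewed, about 8 in all and at most 12, crops included, and the job is handed in when it is done.

```bash
mkdir -p pics; cat > h.py <<'E'
import numpy as np,cv2
from bench import r
def snap(n,f):
    c=r.camera(n); cv2.imwrite('pics/'+f+'.png',c['pixels']); np.savez('pics/'+f+'.npz',**c); return c
def pt(c,u,v):
    z=np.median([d for d in c['z_map'][v-1:v+2,u-1:u+2].ravel() if d>0] or [0]); p=np.linalg.inv(c['K'])@[u,v,1]*z
    return np.array(c['R']).T@(p-np.array(c['t']))
E
python3 - <<'E'
from h import *
s=r.read_state(); print(s,r.nose_length)
snap('top','top1'); snap('scene','sc1')
E
```

```text
{'time': 0.0, 'joint_positions': array([-1.23462375,  0.33287811, -0.0646914 ,  1.46097037,  0.02158897,
        1.34991111, -0.0885023 ]), 'joint_vel': array([-0.00028912,  0.00173926,  0.00068462, -0.00043158,  0.00033205,
        0.00063309,  0.00163777]), 'joint_torque': array([-1.83469383e-04, -6.23265409e+01,  2.42967712e-02, -3.89893305e+01,
       -6.14364515e-02,  3.98920896e-02,  1.43487187e-04]), 'ee_pos': array([0.219312  , 0.58480136, 0.20693618]), 'eef_rot': array([ 8.21923446e-01,  5.69597496e-01, -5.86732810e-04,  4.44282726e-04]), 'ft_force': array([-0.23758303,  0.16466396,  0.37091609]), 'torque': array([-0.03750976, -0.08960508, -0.02425005]), 'width': 0.08732707451913098} 0.025
```

View pics/top1.png

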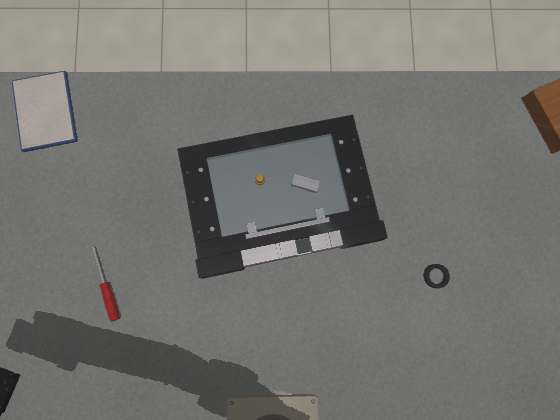

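View pics/sc1.png

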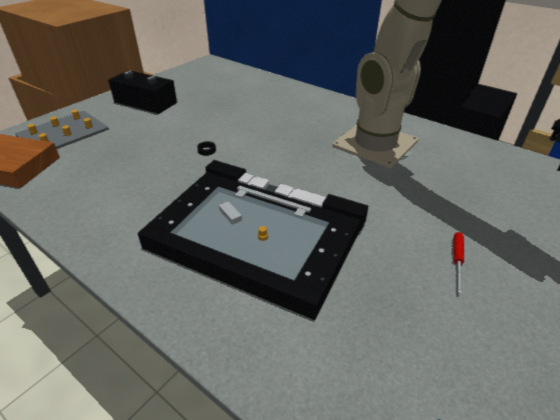

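The top view shows the strip from about (242,257) to (342,239), with a dark notch near (304,246). I'll enlarge that area.

```bash
python3 - <<'E'
from h import *
c=dict(np.load('pics/top1.npz'))
im=c['pixels'][205:285,190:395]; im=cv2.resize(im,None,fx=3.9,fy=3.9,interpolation=cv2.INTER_CUBIC); cv2.imwrite('pics/crop1.png',im)
for u,v in [(242,257),(342,239),(260,255),(290,249),(304,246),(325,242),(220,268),(370,236)]: print(u,v,pt(c,u,v).round(4))
E
```

```text
242 257 [0.4602 0.0718 0.0599]
342 239 [ 0.5021 -0.1837  0.0644]
260 255 [0.4647 0.0262 0.0589]
290 249 [ 0.4789 -0.0504  0.0591]
304 246 [ 0.4873 -0.0875  0.0471]
325 242 [ 0.4957 -0.1407  0.058 ]
220 268 [0.4328 0.1265 0.0687]
370 236 [ 0.5082 -0.2548  0.0699]
```

View pics/crop1.png

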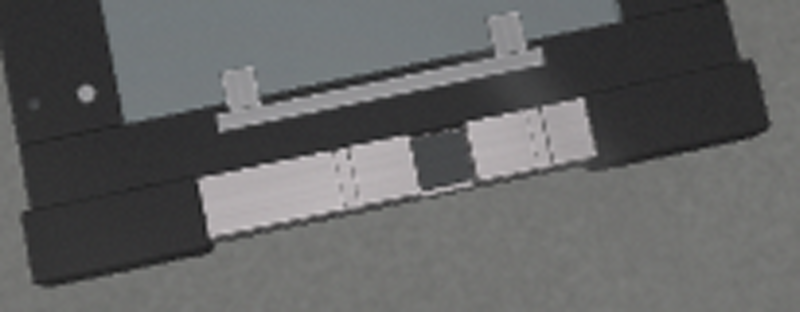

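The crop shows the strip ends at crop mid-points (206,208) and (590,127), the dark notch centred at (445,158), and narrow slots at (346,178) and (540,136). I'll convert these to world positions.

```bash
python3 - <<'E'
from h import *
from scipy.spatial.transform import Rotation as Ro
c=dict(np.load('pics/top1.npz'))
def ray(u,v,z):
    C=-c['R'].T@c['t']; d=c['R'].T@np.linalg.inv(c['K'])@[u,v,1]; return C+d*(z-C[2])/d[2]
f=lambda a,b,z=.06: ray(190+(a+.5)/3.9-.5,205+(b+.5)/3.9-.5,z)
tl,bl,tr,br=[f(*p) for p in [(200,178),(212,238),(584,99),(596,155)]]
for p in (tl,bl,tr,br): print(p.round(4))
m=(tl+bl+tr+br)/4; e=(tl+bl)/2-(tr+br)/2; L=np.hypot(*e[:2]); e/=L; th=np.degrees(np.arctan2(-e[0],e[1]))
print('mid',m.round(4),'L',L,'yaw',th,'ydir',e.round(4))
for n,p in dict(notch=f(442,158,.048),s1=f(346,178),s2=f(540,136)).items(): print(n,p.round(4),(p-m)@e)
s=r.read_state(); R=Ro.from_quat(s['eef_rot']).as_matrix(); print(R.round(3))
print('toolx ang',np.degrees(np.arctan2(R[1,0],R[0,0])))
x=np.array([e[1],-e[0],0])
for y in (.118,.11,.1,.066,-.11,(f(442,158,.048)-m)@e): 
    q=m+y*e; print(y,q.round(4),(q-s['ee_pos']).round(4))
E
```

```text
[0.4774 0.0745 0.06  ]
[0.4383 0.0669 0.06  ]
[ 0.526  -0.1786  0.06  ]
[ 0.4888 -0.185   0.06  ]
mid [ 0.4826 -0.0555  0.06  ] L 0.2573588935095534 yaw 11.097902335863546 ydir [-0.1925  0.9813  0.    ]
notch [ 0.4895 -0.0848  0.048 ] -0.029993577901374174
s1 [ 0.476  -0.0206  0.06  ] 0.03556668611772451
s2 [ 0.5018 -0.1486  0.06  ] -0.09501678817394311
[[ 0.351  0.936 -0.   ]
 [ 0.936 -0.351 -0.001]
 [-0.001  0.    -1.   ]]
toolx ang 69.44247132450951
0.118 [0.4599 0.0602 0.06  ] [ 0.2406 -0.5246 -0.147 ]
0.11 [0.4614 0.0524 0.06  ] [ 0.2421 -0.5325 -0.147 ]
0.1 [0.4634 0.0426 0.06  ] [ 0.244  -0.5423 -0.147 ]
0.066 [0.4699 0.0092 0.06  ] [ 0.2506 -0.5756 -0.147 ]
-0.11 [ 0.5038 -0.1635  0.06  ] [ 0.2845 -0.7483 -0.147 ]
-0.029993577901374174 [ 0.4884 -0.085   0.06  ] [ 0.2691 -0.6698 -0.147 ]
```

```bash
python3 -m creep '[{"x":0.02,"y":-0.05,"z":0,"spin":-6},{"x":0.045,"y":-0.1,"z":0,"spin":-12},{"x":0.07,"y":-0.15,"z":0,"spin":-18},{"x":0.09,"y":-0.2,"z":0,"spin":-24},{"x":0.115,"y":-0.25,"z":0,"spin":-30},{"x":0.14,"y":-0.3,"z":0,"spin":-36},{"x":0.16,"y":-0.35,"z":-0.01,"spin":-42},{"x":0.185,"y":-0.4,"z":-0.02,"spin":-47},{"x":0.205,"y":-0.45,"z":-0.04,"spin":-52},{"x":0.225,"y":-0.495,"z":-0.06,"spin":-56},{"x":0.242,"y":-0.531,"z":-0.08,"spin":-58.3},{"x":0.242,"y":-0.531,"z":-0.08,"spin":-58.3}]' 0 20
python3 - <<'E'
from h import *
s=r.read_state(); print(s['joint_positions'].round(2))
c=snap('wrist','w1')
E
```

```text
time: 1.6
ee_pos: [0.4611, 0.051, 0.1263]
eef_rot: [0.996, 0.094, -0.001, 0.001]
ft_force: [-0.4, 0.1, 0.4]
width: 0.0004
[-0.67  0.03  0.47  2.   -0.01  1.12 -0.  ]
```

View pics/w1.png

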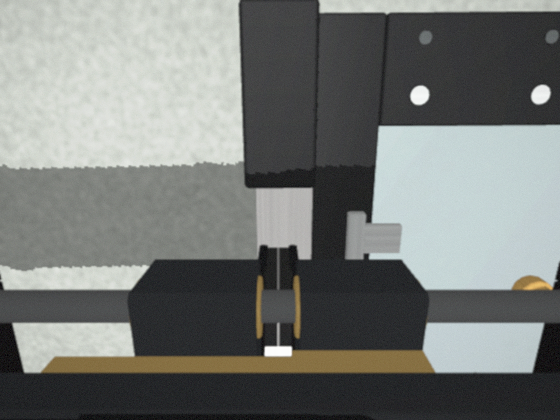

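The wrist view shows the shut fingers (seam at column ~278) over the strip (columns 254–312), about 30 mm from the left end cap, aligned with the strip. I'll lower onto it.

```bash
python3 -m creep '[{"z":-0.015},{"z":-0.03},{"z":-0.034},{"z":-0.036},{"z":-0.038},{"z":-0.039},{"z":-0.04},{"z":-0.04}]'
```

```text
invalid input at $[0]: expected keys x, y, z, spin
```

```bash
python3 -m creep '[{"x":0,"y":0,"z":-0.015,"spin":0},{"x":0,"y":0,"z":-0.03,"spin":0},{"x":0,"y":0,"z":-0.034,"spin":0},{"x":0,"y":0,"z":-0.036,"spin":0},{"x":0,"y":0,"z":-0.038,"spin":0},{"x":0,"y":0,"z":-0.039,"spin":0},{"x":0,"y":0,"z":-0.04,"spin":0},{"x":0,"y":0,"z":-0.04,"spin":0}]'
```

```text
time: 2.65
ee_pos: [0.4615, 0.0542, 0.0878]
eef_rot: [0.995, 0.097, 0.0, -0.0]
ft_force: [-0.5, -0.3, -0.7]
width: 0.0003
```

```bash
python3 -m creep '[{"x":0,"y":0,"z":-0.001,"spin":0},{"x":0,"y":0,"z":-0.002,"spin":0},{"x":0,"y":0,"z":-0.003,"spin":0},{"x":0,"y":0,"z":-0.003,"spin":0}]'
```

```text
time: 3.15
ee_pos: [0.4614, 0.0542, 0.0847]
eef_rot: [0.995, 0.097, -0.0, 0.0]
ft_force: [0.5, -0.3, -0.3]
width: 0.0006
```

```bash
python3 -m creep '[{"x":0,"y":0,"z":-0.001,"spin":0},{"x":0,"y":0,"z":-0.002,"spin":0},{"x":0,"y":0,"z":-0.002,"spin":0}]'
```

```text
time: 3.52
ee_pos: [0.4614, 0.0542, 0.0827]
eef_rot: [0.995, 0.097, -0.0, 0.0]
ft_force: [-0.3, -0.2, 0.1]
width: 0.0005
```

```bash
python3 -m creep '[{"x":0,"y":0,"z":-0.001,"spin":0},{"x":0,"y":0,"z":-0.001,"spin":0}]'; python3 -m creep '[{"x":0,"y":0,"z":-0.001,"spin":0},{"x":0,"y":0,"z":-0.001,"spin":0}]'
```

```text
time: 3.78
ee_pos: [0.4614, 0.0542, 0.0817]
eef_rot: [0.995, 0.097, -0.0, 0.0]
ft_force: [0.5, 0.1, 0.4]
width: 0.0007
time: 4.03
ee_pos: [0.4614, 0.0542, 0.0807]
eef_rot: [0.995, 0.097, -0.0, -0.0]
ft_force: [-0.0, -0.5, -0.3]
width: 0.0003
```

No contact yet although the nominal tip height is below the strip top, so I'll check by eye.

```bash
python3 - <<'E'
from h import *
c=snap('scene','s2'); print(r.nose_length)
d=r.camera('wrist')
u,v=(c['K']@(c['R']@[.4614,.054,.06]+c['t']))[[0,1]]/(c['K']@(c['R']@[.4614,.054,.06]+c['t']))[2]
print(u,v); u,v=int(u),int(v)
a=cv2.resize(c['pixels'][v-50:v+40,u-70:u+70],(560,360),interpolation=cv2.INTER_CUBIC)
b=cv2.resize(d['pixels'][170:400,150:420],(280,238))
cv2.imwrite('pics/s2c.png',a); cv2.imwrite('pics/w2.png',d['pixels'])
E
```

```text
0.025
318.0713400274538 197.69051999624728
```

View pics/s2c.png

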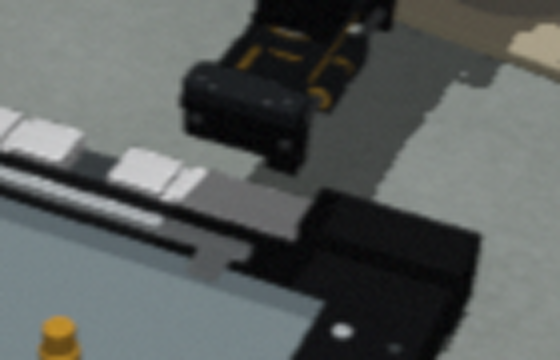

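View pics/w2.png

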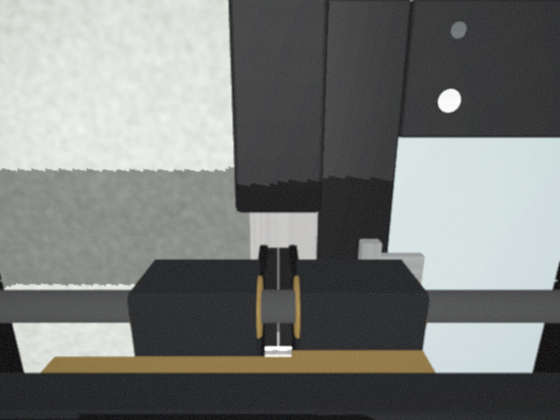

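```bash
python3 - <<'E'
from h import *
s=r.read_state(); print(s['ee_pos'],s['ft_force'])
c=dict(np.load('pics/s2.npz')); d=r.camera('wrist')
P=lambda c,X:(lambda p:(p[:2]/p[2]).round(0))(c['K']@(c['R']@np.array(X)+c['t']))
for h in (.0,-.025,.045): X=s['ee_pos']+[0,0,h]; print(h,'scene',P(c,X),'wrist',P(d,X))
print('wrist cam',-d['R'].T@d['t'])
for u,v in [(285,230),(264,250),(294,250),(278,300),(278,352),(200,300),(240,400),(283,225),(264,300),(264,330)]: print('w',u,v,pt(d,u,v).round(3))
u0,v0=248,147
for a,b in [(240,120),(290,140),(290,165),(210,125),(250,85),(230,190),(280,205),(320,100)]: print('s',a,b,pt(c,u0+a//4,v0+b//4).round(3))
E
```

```text
[0.46146536 0.05420815 0.0807694 ] [-0.41194732 -0.52593004 -0.13282969]
0.0 scene [319. 192.] wrist [280. 253.]
-0.025 scene [318. 199.] wrist [280. 237.]
0.045 scene [320. 178.] wrist [281. 297.]
wrist cam [0.4450145  0.13012289 0.25742011]
w 285 230 [0.463 0.06  0.06 ]
w 264 250 [0.452 0.064 0.102]
w 294 250 [0.465 0.066 0.102]
w 278 300 [0.454 0.085 0.181]
w 278 352 [ 0.476 -0.026  0.057]
w 200 300 [0.436 0.087 0.189]
w 240 400 [0.448 0.078 0.205]
w 283 225 [0.461 0.063 0.059]
w 264 300 [0.451 0.085 0.182]
w 264 330 [0.455 0.051 0.145]
s 240 120 [0.553 0.076 0.19 ]
s 290 140 [0.541 0.103 0.181]
s 290 165 [0.471 0.063 0.103]
s 210 125 [0.551 0.052 0.176]
s 250 85 [0.54  0.072 0.207]
s 230 190 [0.467 0.015 0.057]
s 280 205 [0.461 0.054 0.058]
s 320 100 [0.491 0.093 0.178]
```

The depth maps put the fingertips' lower edge near z ≈ 0.10, so about 40 mm is still to go, and the nominal nose length doesn't hold for the shut fingers. I'll keep lowering, guarded by force.

```bash
python3 -m creep '[{"x":0,"y":0,"z":-0.006,"spin":0},{"x":0,"y":0,"z":-0.012,"spin":0},{"x":0,"y":0,"z":-0.016,"spin":0},{"x":0,"y":0,"z":-0.019,"spin":0},{"x":0,"y":0,"z":-0.022,"spin":0},{"x":0,"y":0,"z":-0.022,"spin":0}]'
python3 - <<'E'
from h import *
s=r.read_state(); print(s['ee_pos'],s['ft_force'])
c=snap('scene','s3'); d=snap('wrist','w3')
m=d['z_map']; 
for v in range(225,262,3): print(v,[pt(d,u,v).round(3).tolist() for u in (265,294)])
v0,u0=147,248
for v in range(176,204,2): print(v,pt(c,319,v).round(3))
E
```

```text
time: 4.92
ee_pos: [0.4613, 0.0542, 0.0586]
eef_rot: [0.995, 0.097, -0.0, 0.0]
ft_force: [0.9, -0.9, 0.9]
width: 0.0001
[0.46133947 0.0541763  0.05860015] [ 0.90229527 -0.92118699  0.85710621]
225 [[0.45, 0.069, 0.06], [0.465, 0.072, 0.06]]
228 [[0.451, 0.067, 0.059], [0.466, 0.07, 0.06]]
231 [[0.451, 0.065, 0.06], [0.466, 0.069, 0.06]]
234 [[0.451, 0.064, 0.06], [0.466, 0.067, 0.06]]
237 [[0.452, 0.062, 0.06], [0.467, 0.065, 0.06]]
240 [[0.452, 0.06, 0.06], [0.467, 0.063, 0.06]]
243 [[0.452, 0.059, 0.06], [0.467, 0.062, 0.06]]
246 [[0.452, 0.064, 0.075], [0.466, 0.066, 0.075]]
249 [[0.452, 0.064, 0.079], [0.465, 0.066, 0.079]]
252 [[0.452, 0.064, 0.083], [0.465, 0.066, 0.082]]
255 [[0.452, 0.064, 0.086], [0.465, 0.066, 0.086]]
258 [[0.452, 0.064, 0.089], [0.465, 0.066, 0.089]]
261 [[0.452, 0.064, 0.092], [0.465, 0.066, 0.093]]
176 [0.527 0.09  0.184]
178 [0.534 0.095 0.185]
180 [0.541 0.099 0.185]
182 [0.547 0.103 0.184]
184 [0.548 0.104 0.179]
186 [0.547 0.104 0.173]
188 [0.546 0.104 0.167]
190 [0.542 0.102 0.158]
192 [0.542 0.103 0.152]
194 [0.541 0.103 0.145]
196 [0.468 0.06  0.073]
198 [0.46  0.056 0.059]
200 [0.466 0.06  0.058]
202 [0.475 0.066 0.06 ]
```

Tip sits at ~0.073 now, 13 mm above the strip.

```bash
python3 -m creep '[{"x":0,"y":0,"z":-0.004,"spin":0},{"x":0,"y":0,"z":-0.008,"spin":0},{"x":0,"y":0,"z":-0.01,"spin":0},{"x":0,"y":0,"z":-0.01,"spin":0}]'; for i in 1 2 3; do python3 -m creep '[{"x":0,"y":0,"z":-0.001,"spin":0},{"x":0,"y":0,"z":-0.001,"spin":0}]' | grep -E 'ee_pos|ft'; done
```

```text
time: 5.52
ee_pos: [0.4613, 0.0542, 0.0486]
eef_rot: [0.995, 0.097, -0.0, 0.0]
ft_force: [-0.6, -0.1, -0.1]
width: 0.0003
ee_pos: [0.4615, 0.0542, 0.0478]
ft_force: [0.5, -1.0, -1.0]
ee_pos: [0.4614, 0.0542, 0.0467]
ft_force: [0.3, 0.6, -0.6]
ee_pos: [0.4615, 0.0542, 0.0457]
ft_force: [0.7, -0.2, 0.7]
```

```bash
for i in 1 2; do python3 -m creep '[{"x":0,"y":0,"z":-0.001,"spin":0},{"x":0,"y":0,"z":-0.001,"spin":0}]' | grep -E 'ee_pos|ft'; done
python3 - <<'E'
from h import *
d=snap('wrist','w4')
for v in range(237,256,3): print(v,[pt(d,u,v).round(4).tolist() for u in (265,294)])
E
```

```text
ee_pos: [0.4615, 0.0543, 0.0456]
ft_force: [-6.2, -1.1, 13.1]
ee_pos: [0.4615, 0.0543, 0.0455]
ft_force: [-13.2, -2.9, 30.2]
237 [[0.4512, 0.0673, 0.0596], [0.465, 0.0702, 0.0602]]
240 [[0.4515, 0.0659, 0.0601], [0.4654, 0.0685, 0.0597]]
243 [[0.4518, 0.0641, 0.0594], [0.4657, 0.0669, 0.0596]]
246 [[0.452, 0.0635, 0.0617], [0.4657, 0.0664, 0.0622]]
249 [[0.4521, 0.0639, 0.0662], [0.4655, 0.0666, 0.0665]]
252 [[0.4522, 0.0639, 0.0699], [0.4654, 0.0663, 0.0694]]
255 [[0.4523, 0.0636, 0.0725], [0.4653, 0.0662, 0.0726]]
```

Contact with the strip came at TCP z = 0.0456. I'll ease the load off and slide towards the middle.

```bash
python3 -m creep '[{"x":0,"y":0,"z":0.001,"spin":0},{"x":0.001,"y":-0.004,"z":0.001,"spin":0},{"x":0.0015,"y":-0.008,"z":0.001,"spin":0},{"x":0.0025,"y":-0.012,"z":0.001,"spin":0},{"x":0.003,"y":-0.016,"z":0.001,"spin":0},{"x":0.004,"y":-0.02,"z":0.001,"spin":0},{"x":0.0045,"y":-0.024,"z":0.001,"spin":0},{"x":0.0055,"y":-0.028,"z":0.001,"spin":0},{"x":0.006,"y":-0.032,"z":0.001,"spin":0},{"x":0.007,"y":-0.036,"z":0.001,"spin":0},{"x":0.0075,"y":-0.04,"z":0.001,"spin":0},{"x":0.0075,"y":-0.04,"z":0.001,"spin":0}]'
```

```text
time: 8.32
ee_pos: [0.47, 0.015, 0.0456]
eef_rot: [0.995, 0.097, 0.001, -0.001]
ft_force: [-1.0, 3.1, 6.4]
width: 0.0004
```

```bash
python3 -m creep '[{"x":0.001,"y":-0.005,"z":0,"spin":0},{"x":0.002,"y":-0.01,"z":0,"spin":0},{"x":0.003,"y":-0.015,"z":0,"spin":0},{"x":0.004,"y":-0.02,"z":0,"spin":0},{"x":0.005,"y":-0.025,"z":0,"spin":0},{"x":0.006,"y":-0.03,"z":0,"spin":0},{"x":0.007,"y":-0.036,"z":0,"spin":0},{"x":0.008,"y":-0.042,"z":0,"spin":0},{"x":0.0095,"y":-0.048,"z":0,"spin":0},{"x":0.0105,"y":-0.054,"z":0,"spin":0},{"x":0.0115,"y":-0.06,"z":0,"spin":0},{"x":0.0115,"y":-0.06,"z":0,"spin":0}]'
python3 -m creep '[{"x":0.001,"y":-0.005,"z":0,"spin":0},{"x":0.002,"y":-0.01,"z":0,"spin":0},{"x":0.003,"y":-0.015,"z":0,"spin":0},{"x":0.004,"y":-0.02,"z":0,"spin":0},{"x":0.004,"y":-0.02,"z":0,"spin":0}]'
```

```text
time: 9.82
ee_pos: [0.4815, -0.0452, 0.0456]
eef_rot: [0.995, 0.097, 0.001, -0.0]
ft_force: [-0.2, 2.3, 8.3]
width: 0.0005
time: 10.45
ee_pos: [0.4855, -0.0651, 0.0456]
eef_rot: [0.995, 0.097, 0.001, -0.001]
ft_force: [-1.1, 3.0, 7.8]
width: 0.0005
```

```bash
for i in 1 2 3 4 5; do python3 -m creep '[{"x":0.0004,"y":-0.002,"z":0,"spin":0},{"x":0.0008,"y":-0.004,"z":0,"spin":0},{"x":0.0008,"y":-0.004,"z":0,"spin":0}]' | grep -E 'ee_pos|ft'; done
```

```text
ee_pos: [0.4862, -0.0685, 0.0456]
ft_force: [-1.2, 5.1, 7.0]
ee_pos: [0.4869, -0.0727, 0.0455]
ft_force: [-0.8, 3.9, 7.7]
ee_pos: [0.4867, -0.0781, 0.0446]
ft_force: [0.3, 0.1, 0.4]
ee_pos: [0.4876, -0.0821, 0.0447]
ft_force: [0.6, 0.2, -0.4]
ee_pos: [0.4885, -0.086, 0.0448]
ft_force: [-0.4, 0.2, 0.1]
```

The force dropped between y = -0.073 and -0.078, as the image predicted, and the tip is now centred in the notch. I'll press down.

```bash
python3 -m creep '[{"x":0,"y":0.001,"z":-0.004,"spin":0},{"x":0,"y":0.001,"z":-0.008,"spin":0},{"x":0,"y":0.001,"z":-0.011,"spin":0},{"x":0,"y":0.001,"z":-0.013,"spin":0},{"x":0,"y":0.001,"z":-0.013,"spin":0}]'; python3 -m creep '[{"x":0,"y":0,"z":-0.001,"spin":0},{"x":0,"y":0,"z":-0.002,"spin":0},{"x":0,"y":0,"z":-0.003,"spin":0},{"x":0,"y":0,"z":-0.004,"spin":0},{"x":0,"y":0,"z":-0.005,"spin":0},{"x":0,"y":0,"z":-0.005,"spin":0}]'
```

```text
time: 12.95
ee_pos: [0.4884, -0.0848, 0.0317]
eef_rot: [0.995, 0.097, 0.0, 0.0]
ft_force: [0.2, -0.0, -0.4]
width: 0.0004
time: 13.7
ee_pos: [0.4885, -0.0848, 0.0269]
eef_rot: [0.995, 0.097, 0.0, -0.0]
ft_force: [-2.4, 0.2, 3.2]
width: 0.0004
```

```bash
for i in 1 2 3 4; do python3 -m creep '[{"x":0,"y":0,"z":-0.001,"spin":0},{"x":0,"y":0,"z":-0.001,"spin":0}]' | grep -E 'ee_pos|ft'; done
```

```text
ee_pos: [0.4885, -0.0848, 0.0258]
ft_force: [-0.8, 0.8, 2.6]
ee_pos: [0.4886, -0.0848, 0.0255]
ft_force: [-5.8, 0.3, 17.0]
ee_pos: [0.4888, -0.0848, 0.0254]
ft_force: [-11.2, 1.1, 30.2]
ee_pos: [0.4889, -0.0849, 0.0253]
ft_force: [-16.3, 1.4, 44.1]
```

The key hit its hard stop at TCP z ≈ 0.0255, 20 mm below the strip contact, so it is fully down. I'll withdraw straight up, back off and check.

```bash
python3 -m creep '[{"x":0,"y":0,"z":0.005,"spin":0},{"x":0,"y":0,"z":0.02,"spin":0},{"x":0,"y":0,"z":0.05,"spin":0},{"x":0,"y":0,"z":0.1,"spin":0},{"x":0,"y":0.03,"z":0.15,"spin":0},{"x":0,"y":0.08,"z":0.18,"spin":0},{"x":0,"y":0.13,"z":0.18,"spin":0},{"x":0,"y":0.18,"z":0.18,"spin":0},{"x":0,"y":0.23,"z":0.18,"spin":0},{"x":0,"y":0.28,"z":0.18,"spin":0},{"x":0,"y":0.28,"z":0.18,"spin":0},{"x":0,"y":0.28,"z":0.18,"spin":0}]'
python3 - <<'E'
from h import *
c=snap('top','top2'); a=dict(np.load('pics/top1.npz'))
K=np.mean
for n,k in (('before',a),('after',c)):
    print(n,np.mean([pt(k,u,v) for u in range(299,308) for v in range(242,250)],0).round(4))
f=lambda k:cv2.resize(k['pixels'][205:285,190:395],None,fx=3.9,fy=3.9,interpolation=cv2.INTER_CUBIC)
cv2.imwrite('pics/cmp.png',f(c)); 
s=cv2.absdiff(a['pixels'],c['pixels']).max(2)[105:335,60:460]; 
for u,v,n in [(200,75,'fit'),(246,78,'block'),(376,171,'ring'),(45,180,'driver')]: print(n,s[v-12:v+12,u-12:u+12].max())
E
```

```text
time: 16.2
ee_pos: [0.4886, 0.1945, 0.203]
eef_rot: [0.995, 0.097, 0.0, 0.0]
ft_force: [-0.1, -0.3, 0.2]
width: 0.0006
before [ 0.4886 -0.0849  0.0473]
after [ 0.4895 -0.0856  0.0392]
fit 6
block 6
ring 6
driver 7
```

View pics/cmp.png

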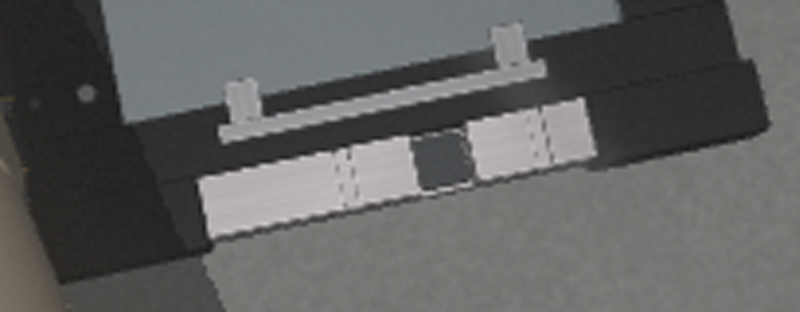

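The clamp bar has moved about 12 crop pixels towards the robot, from (220,120) to (220,132), which is roughly 8 mm. The key is 8.1 mm lower and the loose parts haven't moved, so I'm handing in.

```bash
python3 -c "
from bench import r
print(r.close_job())"
```

```text
the job is handed in; nothing more can be done
None
```

The key in the wide notch is fully down, the clamp has drawn back, and the job is handed in. It reported no verdict.

- **Approach and slide:** I set the shut fingertip on the strip about 112 mm left of its middle and ran it along in contact. It dropped into the wide notch about 30 mm right of the middle, where the camera image had predicted it.
- **Press:** I pressed until the key hit a hard stop, with about 44 N vertical force, 20 mm below the strip's top. I then lifted the hand straight up and moved it away.
- **Final checks:**
  - The depth images put the key 8.1 mm lower than before.
  - The clamp bar appears to have moved back by about 8 mm.
  - The image areas around the four loose parts are unchanged.
  - The wrist force is about zero. The clock read about 16 s of the allowed 56 s.
- **Disagreements:**
  - With the fingers shut, the real tips were about 40 mm higher than `r.nose_length` implies. I found the strip by depth image and touch instead.
  - The force reading while pushing the key down was about 2.6 to 3.2 N, lower than the stated 5 to 6 N.

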